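# Load a photometer and click its cover shut

### The job

Stand the small screw-cap sample vial upright in the photometer's round well, seated on its bottom, and let go of it. Then swing the spring-up cover down over it and press its free edge down until the catch clicks and holds the cover shut, pressing carefully: never with more than 22 N on the instrument. Leave the other things on the bench where they are.

Things in the scene. Friction and masses are not known exactly. Their poses are not given: they have to be found in the camera images.
- vial: Clear screw-cap sample vial, diameter 24 mm (cap 22 mm, from 38 mm up), height 52 mm, 15 to 30 g, upright on the bench left or right of the photometer. Origin: centre of its underside; z up its axis.
- photometer: Bench photometer, fixed. Origin: on its underside, below the deck; x to its rear (hinge side), z up. Housing x -100..88 mm, y -62..62, top at z 36; on it a raised sample deck x -55..50, y -40..40, top at z 58, with one round well. A cover hinged at the rear shuts over the deck. Must not be loaded by the robot with more than 22 N.
- well (a point): Centre of the well's mouth on the deck, 58 mm above the bench, 15 mm in front of the photometer's origin. Round, diameter 29 mm, 2 mm chamfer, 28 mm deep, flat floor: the seated vial stands 24 mm out. Axes as the photometer's.
- catch_foot (a point): Where the black catch block (31 x 40 mm) rises from the housing in front of the cover, 36 mm above the bench. The block is 55 to 73 mm high over the bench: its height was set by hand within an 18 mm range and is NOT measured by this point. It has a ledge that stops the cover's lip and above it a spring-loaded round nose pointing at the cover.
- lid (a joint): Cover angle, rad; 0: cover level; grows as it opens. Open it rests at about 1.7 (limit 1.9) on a weak hinge spring (0.09 N m/rad); let go unclicked it springs open. Caught it reads 0 to 0.15, by catch height. For the last 5 mm the free edge needs 5 to 13 N; at the click the lip snaps past the nose, resistance drops, and about 2.5 mm lower the lip meets the hard ledge.
- lid_hinge (a point): Middle of the cover's hinge axis, 60 mm behind the photometer's origin, 54 mm above the bench. The axis runs along the photometer's y. Axes as the photometer's.
- lid_press (a point): Point to press: on the cover's outer face, 14 mm from its free edge. With the cover level it lies 108 mm in front of the hinge axis and 36 mm above it, z up out of the face, x to the hinge; it turns with the cover. Cover: hollow cap 122 mm long, 92 wide, 50 deep, 4 mm walls; open, its outer face looks to the rear.
- dropper: White dropper bottle, 27 mm diameter, 53 mm high with a stepped narrow tip, upright across the photometer from the vial; leave it alone. Origin: centre of underside.
- tape: Roll of tape lying flat, 76 mm across, 18 mm high, behind on the left; leave it alone. Origin: centre of underside.
- rubber: Eraser block, 22 x 50 x 18 mm, behind on the right; leave it alone. Origin: centre of underside.
There are look-alikes about, which are no part of the job. Of the things that look like the vial, take the one that is farthest to the robot's left at the start.

How it is judged:
On the way, in this order (a step that is already met when the one before it is completed fails the run):
1. the vial stands upright on the floor of the well, let go, with the cover still open (z of vial in the frame of well below -0.025 m and horizontal distance between vial and well below 0.005 m and angle between vial's own z axis and vertical below 0.12 rad and contact force between the fingers and vial below 0.1 N and value of joint lid above 0.5 rad), for 0.2 s.
2. the cover is caught: it stays shut with the robot off the instrument (value of joint lid below 0.2 rad and contact force between each of the arm, the fingers and photometer below 0.1 N), for 0.3 s.
At the end, for the whole second after the job is handed in: The cover is held shut by its catch (angle below 0.2 rad, robot off it), and the vial stands at rest and upright in the well (within 0.12 rad), within 5 mm of its centre and 3 mm of its floor (value of joint lid below 0.2 rad and z of vial in the frame of well below -0.025 m and horizontal distance between vial and well below 0.005 m and angle between vial's own z axis and vertical below 0.12 rad and linear speed of vial below 0.02 m/s); the robot touches nothing.
It fails at once if the robot presses on the photometer with more than 22 N (contact force between any of the arm, the fingers and photometer above 22 N).
It fails at once if another thing on the bench is shifted by more than 30 mm (distance of any of dropper, tape, rubber from where it was at the start of the episode above 0.03 m).
It also fails if it takes over 72 s, if anything falls off the work surface, if the arm or the gripper's body presses on something with over 40 N, if the wrist force passes 120 N, or if a joint passes its speed limit or range.

### The arm

A 6-joint arm with a two-finger parallel gripper is mounted at the origin on a cart in front of the work surface, level with it; the furniture and walls round the work are solid. World frame = base frame: x ahead of the robot, y to its left, z up, the work surface at z = 0. Lengths are in m, angles in rad, forces in N, time in s.
With the tool pointing down it reaches from about 0.325 to 0.775 m from the base axis. Payload 9.3 kg.
Tool frame: the origin (TCP) lies midway between the tips of the shut fingers; the grasp point (between the pads) lies 19 mm behind it; z points along the fingers, y is the line along which they close (so a half turn about z gives the same grasp; the last joint's range is limited). The gripper opens to 85 mm and grips with 20 to 120 N. Pads are 22 mm wide; open, the fingers measure 114 mm over their backs; the gripper's body (76 mm by 85 mm) begins 54 mm behind the grasp point. The pads swing forward as they close: fully open they stand 13 mm farther back than shut.
Start: joints at [1.003, 0.259, 0.021, 1.334, 0, 1.418], TCP at [0.222, 0.503, 0.231] pointing down, gripper open.
Joint ranges: [-3.04, 3.04], [-0.91, 1.82], [-1.04, 1.36], [-1.92, 1.95], [-1.52, 1.45], [-3.14, 3.14]. Speed limits (rad/s): [2.22, 2.22, 2.79, 3.14, 3.14, 3.14].

### API

Orientations are given as a 3x3 rotation matrix whose columns are the frame's x, y, z axes.
In Python, from station import env gives the robot as it stands.
- The arm moves only by the tool step_arm, never from a script. Its argument "motion" is a list of rows, each an object with "offset": the shift along the tool's x, y, z in mm, a list of three; "dr": the turn, a rotation vector about the tool's x, y, z in rad, a list of three. A call has 1 to 12 rows; each row is the pose to reach, as a shift and turn from the pose commanded when the call began, along the tool's axes at that moment; what a row does not reach only later rows make up. A row lasts 1/8 s, in which the tool goes at most 62.5 mm and 10.7 degrees, less where a joint would pass 70% of its speed; a pose out of reach is approached as far as the arm can. A call with a gripper value outside its range is refused whole. "grip" is the opening, from 0 (shut) to 1 (fully open), set as the call begins (left out, the last holds). The fingers move at their own pace and stop on an object; the grip force is fixed at half the most. Time passes only in rows, so rows that repeat a pose let the fingers close. It gives the time, the measured TCP pose, the force, the opening and the grip force at its end, in the units of the state.
- env.get_state(): the state, without advancing time (a new reading comes with each control period).
- env.get_image(name): name is "side" or "top"; returns a dict with "img" (400x640x3 uint8, blue, green, red), "intrinsics" (3x3 intrinsics, pixels), "R" (3x3) and "t" (3): a world point X has camera coordinates R X + t. Camera axes: x right, y down, z forward; pixel columns grow to the right and rows downward; lengths in m; the calibration is good to about 2 mm. A picture is of the moment at which its call begins. There is no depth.
- env.close_job(): hands the job in; it is judged then, once.
The state is a dict: "t": time; "q": joint angles; "joint_velocities": joint speeds; "joint_torque": joint torques, N m; "eef_pos": TCP position; "tool_rot": TCP orientation; "wrist_force": force on the tool from outside, world axes, zero at the start; "ft_torque": the same for the moment, N m; "grip_width": finger opening in m; "finger_force": force on a finger pad.
Only numpy, scipy, OpenCV 4.12 (cv2) and the standard library are available. Lean on these libraries where they do the work, as an engineer would, in place of code of your own. Each camera call takes 0.05 s, during which the arm holds its last target. There are 200 camera calls.

## Working session

There is one attempt and no reset: what is moved stays moved. The work goes in short steps, Python scripts to look and compute and a tool call to move; the robot and the scene stay as the last step left them, time stands still between calls to the robot, and variables do not carry over. Pictures are saved under pics/ and viewed, at most 10 in all, crops included, and the job is handed in when it is done.

Besides the shell and the picture viewer there is one more tool, called after ">>>" by a JSON object that holds its "op" and its "data". step_arm: Moves the arm, as the interface text tells. Its arguments: {"type":"object","properties":{"motion":{"type":"array","items":{"type":"object","properties":{"offset":{"type":"array","items":{"type":"number"}},"dr":{"type":"array","items":{"type":"number"}}}}},"grip":{"type":"number"}},"required":["motion"]}

```bash
mkdir -p pics; ls; python3 - <<'E'
from station import env
import cv2,numpy as np
s=env.get_state();print({k:np.round(v,3).tolist() for k,v in s.items()})
for n in("top","side"):
    d=env.get_image(n);cv2.imwrite(f"pics/{n}0.png",d["img"]);np.savez(f"{n}cal.npz",K=d["intrinsics"],R=d["R"],t=d["t"]);print(n,d["intrinsics"].tolist(),np.round(d["R"],4).tolist(),d["t"], (-d["R"].T@d["t"]))
E
```

```text
pics
{'t': 0.0, 'q': [1.003, 0.259, 0.021, 1.334, 0.0, 1.418], 'joint_velocities': [-0.0, -0.001, 0.001, 0.002, 0.0, -0.0], 'joint_torque': [-0.001, -55.565, 34.453, 0.014, -0.0, -0.0], 'eef_pos': [0.221, 0.503, 0.231], 'tool_rot': [[-0.915, 0.403, -0.001], [0.403, 0.915, -0.001], [0.0, -0.001, -1.0]], 'wrist_force': [-0.144, 0.349, -0.497], 'ft_torque': [0.053, 0.016, 0.019], 'finger_force': 0.0, 'grip_width': 0.086}
top [[454.9761888280809, 0.0, 310.9442540563721], [0.0, 454.9761888280809, 189.52905663802028], [0.0, 0.0, 1.0]] [[-0.0034, -0.9999, -0.0094], [-0.9856, 0.005, -0.1687], [0.1688, 0.0087, -0.9856]] [0.00953642 0.53166803 1.17261298] [ 0.32616683 -0.00329222  1.24554702]
side [[376.4457482826484, 0.0, 320.06266720908013], [0.0, 376.4457482826484, 199.12663740622838], [0.0, 0.0, 1.0]] [[-0.9969, -0.0739, 0.027], [-0.0529, 0.3752, -0.9254], [0.0582, -0.924, -0.378]] [0.51418857 0.08627002 0.852652  ] [0.46753651 0.79344991 0.38819414]
```

View pics/top0.png

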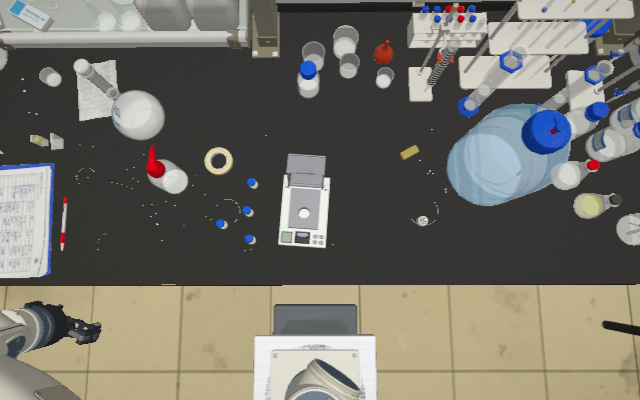

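View pics/side0.png

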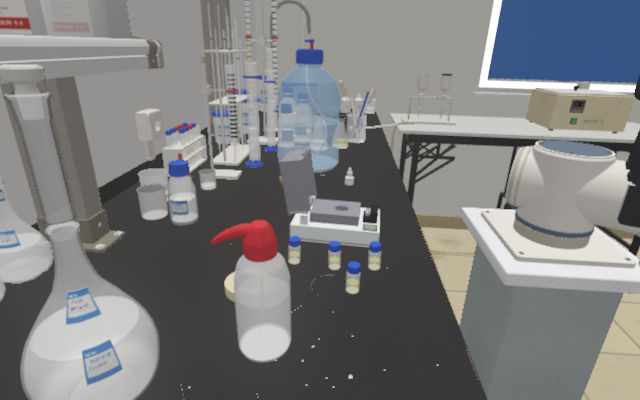

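The top view shows the photometer at about (304,215) with its cover open. Four blue-capped vials stand to its left, and the leftmost is at (221,224), which is (353,278) in the side view. Next I'll zoom in.

```bash
cat > h.py <<'E'
import numpy as np,cv2
def cal(n):
    d=np.load(f"{n}cal.npz");return d["K"],d["R"],d["t"]
def ray(n,uv,z):
    K,R,t=cal(n);c=-R.T@t;d=R.T@np.linalg.solve(K,[uv[0],uv[1],1.]);return c+d*(z-c[2])/d[2]
def proj(n,X):
    K,R,t=cal(n);p=K@(R@np.asarray(X,float)+t);return p[:2]/p[2]
def tri(a,b):
    A=[];B=[]
    for n,uv in(("top",a),("side",b)):
        K,R,t=cal(n);c=-R.T@t;d=R.T@np.linalg.solve(K,[uv[0],uv[1],1.]);d/=np.linalg.norm(d);P=np.eye(3)-np.outer(d,d);A.append(P);B.append(P@c)
    return np.linalg.lstsq(np.vstack(A),np.hstack(B),rcond=None)[0]
E
python3 - <<'E'
from h import *
for n,(x0,x1,y0,y1),f in(("top",(200,340,145,260),5),("side",(270,400,140,300),3.75)):
    im=cv2.imread(f"pics/{n}0.png");c=im[y0:y1,x0:x1];cv2.imwrite(f"pics/{n}0c.png",cv2.resize(c,None,fx=f,fy=f,interpolation=cv2.INTER_CUBIC))
    m=((c[...,0].astype(int)-c[...,2]>60)).astype(np.uint8)
    k,_,st,ce=cv2.connectedComponentsWithStats(m)
    for s,q in zip(st[1:],ce[1:]):
        if s[4]>8: print(n,s,q+[x0,y0],ray(n,q+[x0,y0],.05).round(3) )
E
```

```text
top [47 33  8  8 56] [250.71428571 181.5       ] [0.554 0.168 0.05 ]
top [42 61  9  8 57] [246.1754386  209.56140351] [0.478 0.179 0.05 ]
top [16 74  8  9 56] [219.53571429 222.85714286] [0.443 0.249 0.05 ]
top [45 89  8  9 56] [248.46428571 238.14285714] [0.402 0.171 0.05 ]
side [ 0  6  8  6 34] [272.82352941 148.70588235] [ 0.718 -0.474  0.05 ]
side [ 19  96  11  11 104] [294.03846154 240.70192308] [0.553 0.178 0.05 ]
side [ 59 101  12  11 111] [334.18018018 245.89189189] [0.477 0.188 0.05 ]
side [100 101  12  11 108] [374.99074074 246.16666667] [0.403 0.18  0.05 ]
side [ 77 121  14  13 144] [353.5        266.94444444] [0.443 0.255 0.05 ]
```

View pics/top0c.png

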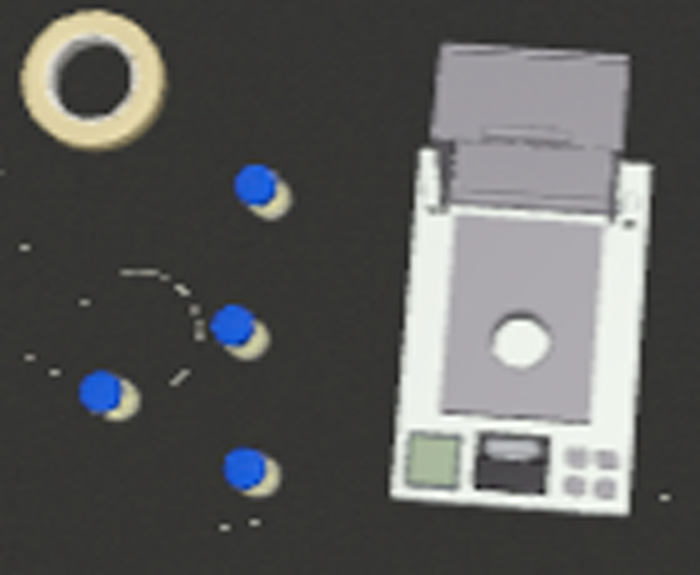

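View pics/side0c.png

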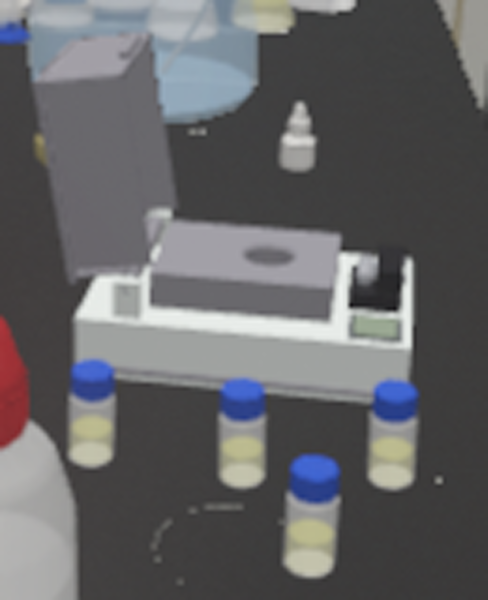

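The crops show the well at about px (304,213) in the top view, the cover open to the rear, and the catch block in front of the deck. I'll fit the photometer pose and the vial position from these.

```bash
cat > fit.py <<'E'
from h import *
from scipy.optimize import least_squares
T=lambda u,v:(200+u/5-.4,145+v/5-.4)
S=lambda u,v:(270+u/3.75-.4,140+v/3.75-.4)
obs=[("top",T(441,412),(-55,40,58)),("top",T(590,422),(-55,-40,58)),("top",T(520,341),(-15,0,58)),
("top",T(391,497),(-100,62,36)),("top",T(629,514),(-100,-62,36)),("top",T(652,163),(88,-62,36)),("top",T(419,148),(88,62,36)),
("side",S(412,345),(-100,62,36)),("side",S(77,318),(88,62,36)),("side",S(333,288),(-55,40,58)),("side",S(157,257),(50,40,58)),("side",S(340,236),(-55,-40,58)),("side",S(270,256),(-15,0,58))]
def W(p,P):
    c,s=np.cos(p[2]),np.sin(p[2]);x,y,z=np.array(P)/1e3;return [p[0]+c*x-s*y,p[1]+s*x+c*y,z]
f=lambda p:np.hstack([proj(n,W(p,P))-uv for n,uv,P in obs])
r=least_squares(f,[.485,0,0],loss="soft_l1")
if __name__=="__main__":
    print(r.x,f(r.x).reshape(-1,2).round(1).tolist());print("well",W(r.x,(-15,0,58)))
    for a,b in(((219.5,222.9),(353.5,266.9)),):print("vial cap",tri(a,b))
    # vial base/cap via reprojection of model at height .045
    v=lambda q:np.hstack([proj("top",[*q,.048])-[219.5,222.9],proj("side",[*q,.045])-[353.5,266.9]])
    q=least_squares(v,[.44,.25]);print(q.x,q.fun)
    for h in(55,64,73):print(h,[(np.array(proj("side",W(r.x,(x,y,h))))-[270,140])*3.75 for x,y in((-66,20),(-96,20),(-96,-20),(-66,-20))])
E
python3 fit.py
```

```text
[ 0.48257801  0.02528857 -0.07145659] [[-0.4, -0.0], [0.3, 0.0], [0.1, 0.0], [0.5, 0.1], [-0.3, -0.1], [-0.6, 0.4], [0.4, 0.4], [-0.0, 0.5], [-0.2, -0.3], [0.4, -0.3], [-1.9, 3.8], [0.3, -0.7], [-0.0, -0.7]]
well [np.float64(0.4676162937199716), np.float64(0.026359504930210238), np.float64(0.058)]
vial cap [0.44276542 0.24954529 0.04654546]
[0.44251935 0.24835052] [ 0.31949811  0.17435316 -0.12789085  0.37448645]
55 [array([353.48034704, 277.47102271]), array([406.19408508, 281.90700846]), array([406.38567855, 254.4721598 ]), array([355.9557808, 250.3489835])]
64 [array([354.60533781, 263.13021006]), array([407.54761181, 267.51853672]), array([407.68082025, 240.6014449 ]), array([357.04180093, 236.52283128])]
73 [array([355.73985688, 248.66793528]), array([408.91265583, 253.00763209]), array([408.98649879, 226.61788259]), array([358.13661741, 222.58469244])]
```

>>> {"op": "step_arm", "data": {"motion": [{"offset":[-50,-24,10],"dr":[0,0,-0.06]},{"offset":[-100,-48,20],"dr":[0,0,-0.12]},{"offset":[-152,-72,40],"dr":[0,0,-0.18]},{"offset":[-203,-96,60],"dr":[0,0,-0.24]},{"offset":[-253,-120,80],"dr":[0,0,-0.3]},{"offset":[-304,-143.5,100],"dr":[0,0,-0.344]},{"offset":[-304,-143.5,120],"dr":[0,0,-0.344]},{"offset":[-304,-143.5,120],"dr":[0,0,-0.344]},{"offset":[-304,-143.5,120],"dr":[0,0,-0.344]}], "grip": 0.7}}

```text
t: 1.23
eef_pos: [0.4419, 0.25, 0.1118]
tool_rot: [[-0.998, 0.07, 0.0], [0.07, 0.998, 0.0], [-0.0, 0.0, -1.0]]
wrist_force: [0.3, 1.1, 0.3]
grip_width: 0.06
finger_force: 0.0
```

```bash
cat >> h.py <<'E'
def go(env,x,y,z,yaw=None):
    s=env.get_state();R=np.array(s["tool_rot"]);p=np.array(s["eef_pos"])
    print("t",round(float(s["t"]),2),"pos",p.round(4),"R",R.round(3).tolist(),"F",np.round(s["wrist_force"],1),"w",round(float(s["grip_width"]),4))
    print("off mm",(R.T@(np.array([x,y,z])-p)*1e3).round(1))
E
python3 - <<'E'
from h import *
from station import env
go(env,.4425,.249,.038)
for n in("top","side"):
    d=env.get_image(n);cv2.imwrite(f"pics/{n}1.png",d["img"])
a=cv2.imread("pics/side1.png")[120:320,270:470];b=cv2.imread("pics/top1.png")[150:300,150:300]
cv2.imwrite("pics/c1.png",np.hstack([cv2.resize(a,(400,400)),cv2.resize(b,(400,400))]))
E
```

```text
t 1.23 pos [0.4419 0.25   0.1118] R [[-0.998, 0.07, 0.0], [0.07, 0.998, 0.0], [-0.0, 0.0, -1.0]] F [0.3 1.1 0.3] w 0.06
off mm [-0.7 -1.  73.8]
```

View pics/c1.png

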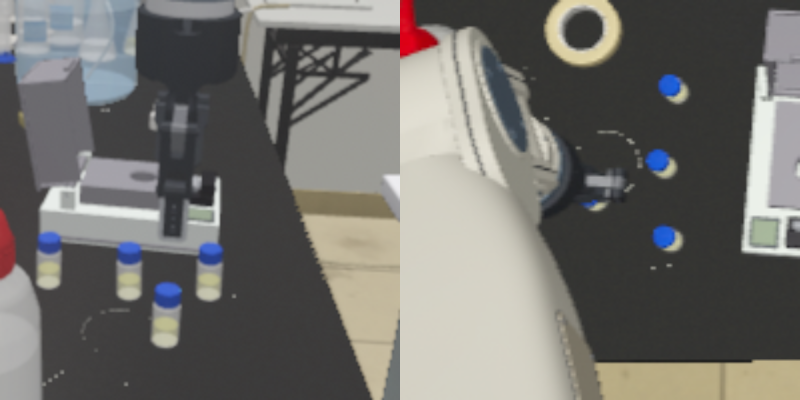

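The gripper hangs above the leftmost vial, with the finger tip at side px about (356,237) and the cap at (353,267). I'll descend and grip the cap.

>>> {"op": "step_arm", "data": {"motion": [{"offset":[-0.7,-1,30]},{"offset":[-0.7,-1,55]},{"offset":[-0.7,-1,73]},{"offset":[-0.7,-1,73]},{"offset":[-0.7,-1,73]}]}}

```text
schema error: expected keys offset, dr
```

>>> {"op": "step_arm", "data": {"motion": [{"offset":[0,0,0]},{"offset":[0,0,0]},{"offset":[0,0,0]},{"offset":[0,0,0]},{"offset":[0,0,0]},{"offset":[0,0,0]}], "grip": 0}}

```text
schema error: expected keys offset, dr
```

>>> {"op": "step_arm", "data": {"motion": [{"offset":[-0.7,-1,30],"dr":[0,0,0]},{"offset":[-0.7,-1,55],"dr":[0,0,0]},{"offset":[-0.7,-1,73],"dr":[0,0,0]},{"offset":[-0.7,-1,73],"dr":[0,0,0]},{"offset":[-0.7,-1,73],"dr":[0,0,0]}]}}

```text
t: 1.95
eef_pos: [0.4431, 0.249, 0.0393]
tool_rot: [[-0.998, 0.07, 0.001], [0.07, 0.998, 0.0], [-0.001, 0.001, -1.0]]
wrist_force: [0.9, -0.1, 0.8]
grip_width: 0.06
finger_force: 0.0
```

>>> {"op": "step_arm", "data": {"motion": [{"offset":[0,0,0],"dr":[0,0,0]},{"offset":[0,0,0],"dr":[0,0,0]},{"offset":[0,0,0],"dr":[0,0,0]},{"offset":[0,0,0],"dr":[0,0,0]},{"offset":[0,0,0],"dr":[0,0,0]},{"offset":[0,0,0],"dr":[0,0,0]}], "grip": 0}}

```text
t: 2.7
eef_pos: [0.4431, 0.2486, 0.0391]
tool_rot: [[-0.997, 0.071, 0.001], [0.071, 0.997, 0.001], [-0.001, 0.001, -1.0]]
wrist_force: [-0.3, -0.9, 6.1]
grip_width: 0.0184
finger_force: 58.1
```

>>> {"op": "step_arm", "data": {"motion": [{"offset":[0,0,-10],"dr":[0,0,0]},{"offset":[0,0,-40],"dr":[0,0,0]},{"offset":[0,0,-80],"dr":[0,0,0]},{"offset":[0,0,-100],"dr":[0,0,0]},{"offset":[0,0,-100],"dr":[0,0,0]}]}}

```text
t: 3.32
eef_pos: [0.4435, 0.2487, 0.1401]
tool_rot: [[-0.997, 0.071, 0.003], [0.071, 0.997, 0.001], [-0.003, 0.001, -1.0]]
wrist_force: [-0.1, 0.3, -0.3]
grip_width: 0.0185
finger_force: 58.3
```

```bash
python3 - <<'E'
from h import *
from station import env
go(env,.4676,.0264,.14)
d=env.get_image("side");cv2.imwrite("pics/side2.png",d["img"])
cv2.imwrite("pics/c2.png",cv2.resize(d["img"][150:300,290:430],None,fx=4,fy=4,interpolation=cv2.INTER_CUBIC))
E
```

```text
t 3.33 pos [0.4435 0.2487 0.1401] R [[-0.997, 0.071, 0.003], [0.071, 0.997, 0.001], [-0.003, 0.001, -1.0]] F [-0.1  0.3 -0.3] w 0.0185
off mm [ -39.8 -220.1   -0. ]
```

View pics/c2.png

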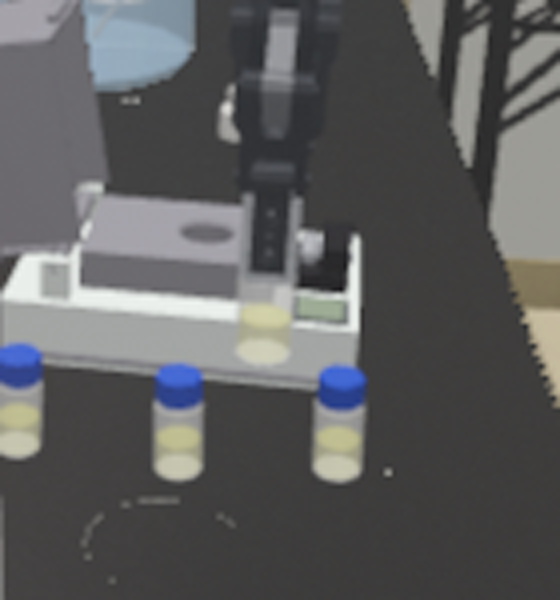

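The vial is held upright, with its base centre at about side px (355.8,237.5). I'll check that against the expected pose and plan the move to the well.

```bash
python3 - <<'E'
from h import *
print(proj("side",[.4435,.2487,.101]),proj("side",[.4435,.2487,.106]), ray("side",(355.5,237.3),.101))
# where base px of other vials was vs model: check with original target vial base (crop 310,563)
print((270+310/3.75-.4,140+563/3.75-.4),proj("side",[.4425,.249,0]))
E
```

```text
[354.85676092 237.75969279] [355.04845772 235.01757929] [0.44243675 0.2469768  0.101     ]
(352.2666666666667, 289.73333333333335) [351.80574277 289.87224893]
```

>>> {"op": "step_arm", "data": {"motion": [{"offset":[-6,-35,0],"dr":[0,0,0]},{"offset":[-14,-80,0],"dr":[0,0,0]},{"offset":[-23,-125,0],"dr":[0,0,0]},{"offset":[-31,-170,0],"dr":[0,0,0]},{"offset":[-37,-205,0],"dr":[0,0,0]},{"offset":[-40,-220,0],"dr":[0,0,0]},{"offset":[-40,-220,0],"dr":[0,0,0]},{"offset":[-40,-220,0],"dr":[0,0,0]},{"offset":[-40,-220,0],"dr":[0,0,0]}]}}

```text
t: 4.5
eef_pos: [0.4668, 0.0272, 0.1382]
tool_rot: [[-0.998, 0.069, -0.0], [0.069, 0.998, 0.0], [0.0, 0.0, -1.0]]
wrist_force: [-0.1, 0.6, -0.6]
grip_width: 0.0183
finger_force: 58.3
```

```bash
python3 - <<'E'
from h import *
from station import env
go(env,.4676,.0264,.105)
d=env.get_image("side");cv2.imwrite("pics/side3.png",d["img"])
cv2.imwrite("pics/c3.png",cv2.resize(d["img"][140:270,270:410],None,fx=4,fy=4,interpolation=cv2.INTER_CUBIC))
E
```

```text
t 4.5 pos [0.4668 0.0272 0.1382] R [[-0.998, 0.069, -0.0], [0.069, 0.998, 0.0], [0.0, 0.0, -1.0]] F [-0.1  0.6 -0.6] w 0.0183
off mm [-0.8 -0.7 33.2]
```

View pics/c3.png

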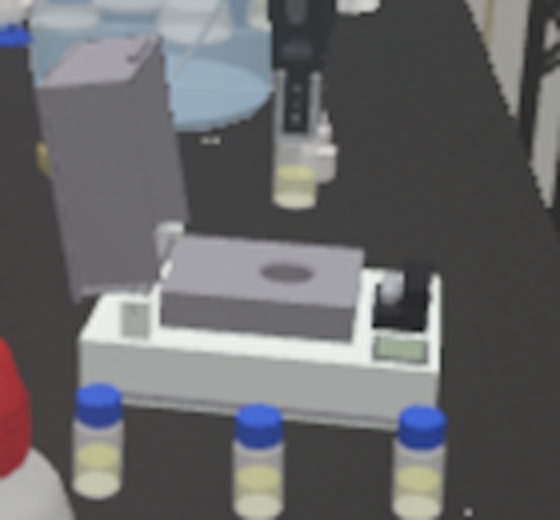

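The vial hangs above the well, with its base centre at crop (294,200), px (343,190), and the well mouth at crop (288,272), px (341.6,207.6).

```bash
python3 - <<'E'
from h import *
print("pred base",proj("side",[.4668,.0272,.0985]),"pred well",proj("side",[.4676,.0264,.058]))
for k in(188.5,189,189.5,190): print(ray("side",(343.1,k),.099))
print(ray("side",(341.5,207.6),.058))
E
```

```text
pred base [342.85330715 190.20366533] pred well [341.58505386 207.14778472]
[0.46645067 0.01789285 0.099     ]
[0.46639663 0.02101575 0.099     ]
[0.46634297 0.02411688 0.099     ]
[0.46628969 0.02719647 0.099     ]
[0.46773421 0.02894691 0.058     ]
```

>>> {"op": "step_arm", "data": {"motion": [{"offset":[-0.8,-0.7,15],"dr":[0,0,0]},{"offset":[-0.8,-0.7,32],"dr":[0,0,0]},{"offset":[-0.8,-0.7,32],"dr":[0,0,0]},{"offset":[-0.8,-0.7,32],"dr":[0,0,0]}]}}

```text
t: 5.05
eef_pos: [0.468, 0.0257, 0.1068]
tool_rot: [[-0.998, 0.07, 0.0], [0.07, 0.998, -0.0], [-0.0, 0.0, -1.0]]
wrist_force: [0.1, -0.1, -0.5]
grip_width: 0.0185
finger_force: 58.3
```

>>> {"op": "step_arm", "data": {"motion": [{"offset":[0,1,6],"dr":[0,0,0]},{"offset":[0,1,12],"dr":[0,0,0]},{"offset":[0,1,18],"dr":[0,0,0]},{"offset":[0,1,18],"dr":[0,0,0]}]}}

```text
t: 5.55
eef_pos: [0.4675, 0.0264, 0.0877]
tool_rot: [[-0.997, 0.071, -0.001], [0.071, 0.997, 0.0], [0.001, 0.0, -1.0]]
wrist_force: [0.5, 1.0, -0.4]
grip_width: 0.0185
finger_force: 58.3
```

Entry was free of contact, so I'll continue to just above the floor.

>>> {"op": "step_arm", "data": {"motion": [{"offset":[0,0,6],"dr":[0,0,0]},{"offset":[0,0,12],"dr":[0,0,0]},{"offset":[0,0,16],"dr":[0,0,0]},{"offset":[0,0,16],"dr":[0,0,0]},{"offset":[0,0,16],"dr":[0,0,0]}]}}

```text
t: 6.18
eef_pos: [0.4679, 0.0264, 0.0724]
tool_rot: [[-0.997, 0.071, 0.0], [0.071, 0.997, 0.0], [-0.0, 0.0, -1.0]]
wrist_force: [0.7, -0.5, -0.0]
grip_width: 0.0181
finger_force: 58.3
```

>>> {"op": "step_arm", "data": {"motion": [{"offset":[0,0,1],"dr":[0,0,0]},{"offset":[0,0,2],"dr":[0,0,0]},{"offset":[0,0,2],"dr":[0,0,0]}]}}

```text
t: 6.55
eef_pos: [0.4678, 0.0265, 0.0702]
tool_rot: [[-0.998, 0.071, -0.0], [0.071, 0.998, 0.0], [0.0, 0.0, -1.0]]
wrist_force: [-0.5, 0.3, 0.0]
grip_width: 0.0184
finger_force: 58.3
```

>>> {"op": "step_arm", "data": {"motion": [{"offset":[0,0,0.5],"dr":[0,0,0]},{"offset":[0,0,0.5],"dr":[0,0,0]},{"offset":[0,0,0.5],"dr":[0,0,0]},{"offset":[0,0,0.5],"dr":[0,0,0]},{"offset":[0,0,0.5],"dr":[0,0,0]}], "grip": 0.5}}

```text
t: 7.18
eef_pos: [0.4678, 0.0264, 0.0698]
tool_rot: [[-0.997, 0.071, 0.0], [0.071, 0.997, 0.0], [-0.0, 0.0, -1.0]]
wrist_force: [-0.1, 0.2, -0.4]
grip_width: 0.0425
finger_force: 0.0
```

>>> {"op": "step_arm", "data": {"motion": [{"offset":[0,0,-20],"dr":[0,0,0]},{"offset":[0,0,-60],"dr":[0,0,0]},{"offset":[0,0,-110],"dr":[0,0,0]},{"offset":[0,0,-160],"dr":[0,0,0]},{"offset":[0,0,-180],"dr":[0,0,0]},{"offset":[0,0,-180],"dr":[0,0,0]}]}}

```text
t: 7.92
eef_pos: [0.4684, 0.0264, 0.2509]
tool_rot: [[-0.997, 0.071, 0.003], [0.071, 0.997, -0.0], [-0.003, -0.0, -1.0]]
wrist_force: [-0.4, 0.4, -1.6]
grip_width: 0.0426
finger_force: 0.0
```

```bash
python3 - <<'E'
from h import *
from fit import W,r
from station import env
p=W(r.x,(160,0,170));go(env,*p)
print(p)
d=env.get_image("side");cv2.imwrite("pics/side4.png",d["img"])
cv2.imwrite("pics/c4.png",cv2.resize(d["img"][130:270,260:410],None,fx=4,fy=4,interpolation=cv2.INTER_CUBIC))
E
```

```text
t 7.92 pos [0.4684 0.0264 0.2509] R [[-0.997, 0.071, 0.003], [0.071, 0.997, -0.0], [-0.003, -0.0, -1.0]] F [-0.4  0.4 -1.6] w 0.0426
off mm [-174.    -0.2   81.4]
[np.float64(0.6421697049193373), np.float64(0.01386524069956707), np.float64(0.17)]
```

View pics/c4.png

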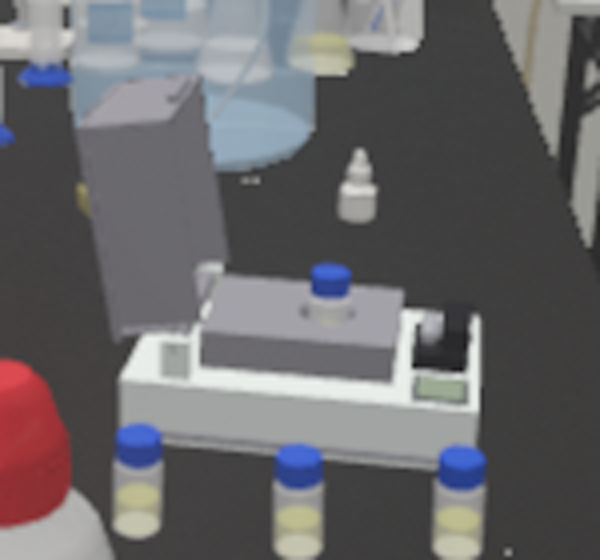

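The vial is seated in the well with only its cap and neck out, at crop (331,290), and the cover is still open. I'll go behind the cover with shut fingers and plan the arc.

>>> {"op": "step_arm", "data": {"motion": [{"offset":[-40,0,0],"dr":[0,0,0]},{"offset":[-85,0,0],"dr":[0,0,0]},{"offset":[-130,0,0],"dr":[0,0,0]},{"offset":[-164,0,0],"dr":[0,0,0]},{"offset":[-164,0,10],"dr":[0,0,0]},{"offset":[-164,0,50],"dr":[0,0,0]},{"offset":[-164,0,90],"dr":[0,0,0]},{"offset":[-164,0,90],"dr":[0,0,0]},{"offset":[-164,0,90],"dr":[0,0,0]}], "grip": 0}}

```text
t: 9.1
eef_pos: [0.6313, 0.0149, 0.1608]
tool_rot: [[-0.997, 0.071, 0.001], [0.071, 0.997, -0.0], [-0.001, -0.0, -1.0]]
wrist_force: [-0.4, 1.0, 0.5]
grip_width: -0.0001
finger_force: 0.0
```

```bash
cat >> h.py <<'E'
def ph(env):
    from fit import r
    s=env.get_state();p=np.array(s["eef_pos"]);c,q=np.cos(r.x[2]),np.sin(r.x[2]);d=p[:2]-r.x[:2]
    return np.array([c*d[0]+q*d[1],-q*d[0]+c*d[1],p[2]])*1e3,s
def tip(th,r,a=11): return 60-r*np.cos(th)+36*np.sin(th)+a,54+r*np.sin(th)+36*np.cos(th)
E
python3 - <<'E'
from h import *
from fit import W,r
from station import env
p,s=ph(env);print(p,s["t"],s["wrist_force"],s["grip_width"])
for th in(1.7,1.6,1.5,1.4,1.3,1.2,1.1,1,.9,.8,.7,.6,.5,.4,.3,.2):
    x,z=tip(th,112);print(th,"off",round(-(x-p[0]),1),round(-(z-p[2]),1))
print("cap top pred c4",(proj("side",W(r.x,(-15,0,82)))-[260,130])*4)
for h in(55,64,73):print(h,[((np.array(proj("side",W(r.x,(x,y,h))))-[260,130])*4).round() for x,y in((-66,20),(-96,20),(-96,-20),(-66,-20))])
E
```

```text
[149.11882317   0.21794831 160.82679311] 9.1 [-0.38378228  0.95192755  0.48187392] -0.0001423752565642378
1.7 off 28.0 0.4
1.6 off 38.9 -4.1
1.5 off 50.1 -7.4
1.4 off 61.7 -9.7
1.3 off 73.4 -10.7
1.2 off 85.1 -10.6
1.1 off 96.8 -9.3
1 off 108.3 -6.9
0.9 off 119.5 -3.3
0.8 off 130.3 1.4
0.7 off 140.6 7.1
0.6 off 150.2 13.9
0.5 off 159.1 21.5
0.4 off 167.3 30.1
0.3 off 174.5 39.3
0.2 off 180.7 49.3
cap top pred c4 [328.44472114 268.35163267]
55 [array([417., 336.]), array([473., 341.]), array([473., 311.]), array([420., 307.])]
64 [array([418., 321.]), array([475., 325.]), array([475., 297.]), array([421., 292.])]
73 [array([419., 305.]), array([476., 310.]), array([476., 282.]), array([422., 277.])]
```

>>> {"op": "step_arm", "data": {"motion": [{"offset":[15,0,0],"dr":[0,0,0]},{"offset":[28,0,0],"dr":[0,0,0]},{"offset":[39,0,-4],"dr":[0,0,0]},{"offset":[50,0,-7],"dr":[0,0,0]},{"offset":[62,0,-10],"dr":[0,0,0]},{"offset":[73,0,-11],"dr":[0,0,0]},{"offset":[85,0,-11],"dr":[0,0,0]},{"offset":[97,0,-9],"dr":[0,0,0]},{"offset":[108,0,-7],"dr":[0,0,0]},{"offset":[108,0,-7],"dr":[0,0,0]}]}}

```text
t: 10.35
eef_pos: [0.5228, 0.0226, 0.1667]
tool_rot: [[-0.997, 0.071, -0.001], [0.071, 0.997, 0.0], [0.001, 0.0, -1.0]]
wrist_force: [-0.1, -0.7, -0.4]
grip_width: 0.0
finger_force: 0.1
```

```bash
python3 - <<'E'
from h import *
from station import env
p,s=ph(env);print(p,s["t"],s["wrist_force"])
for th in(1,.9,.8,.7,.6,.5,.4,.3,.2):
    x,z=tip(th,112);print(th,"off",round(-(x-p[0]),1),round(-(z-p[2]),1))
d=env.get_image("side");cv2.imwrite("pics/side5.png",d["img"])
cv2.imwrite("pics/c5.png",cv2.resize(d["img"][110:260,260:410],None,fx=4,fy=4,interpolation=cv2.INTER_CUBIC))
E
```

```text
[4.03038688e+01 1.65453518e-01 1.66663908e+02] 10.35 [-0.14770488 -0.66962531 -0.37750961]
1 off -0.5 -1.0
0.9 off 10.7 2.6
0.8 off 21.5 7.2
0.7 off 31.8 13.0
0.6 off 41.4 19.7
0.5 off 50.3 27.4
0.4 off 58.4 35.9
0.3 off 65.7 45.2
0.2 off 71.9 55.1
```

View pics/c5.png

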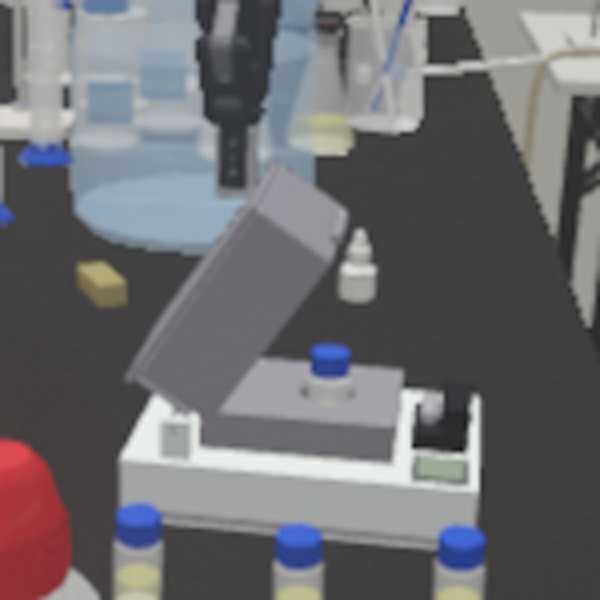

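The cover has followed to about 1 rad, with the finger tip near its free edge at crop (235,190), and the vial is undisturbed. I'll continue the arc.

>>> {"op": "step_arm", "data": {"motion": [{"offset":[10.5,0,2.5],"dr":[0,0,0]},{"offset":[21.5,0,7],"dr":[0,0,0]},{"offset":[32,0,13],"dr":[0,0,0]},{"offset":[42,0,20],"dr":[0,0,0]},{"offset":[52,0,27],"dr":[0,0,0]},{"offset":[61,0,35],"dr":[0,0,0]},{"offset":[66,0,40],"dr":[0,0,0]},{"offset":[69,0,43],"dr":[0,0,0]},{"offset":[69,0,43],"dr":[0,0,0]}]}}

```text
t: 11.52
eef_pos: [0.4547, 0.0273, 0.1237]
tool_rot: [[-0.997, 0.071, -0.0], [0.071, 0.997, 0.0], [0.0, -0.0, -1.0]]
wrist_force: [0.1, 0.7, -0.1]
grip_width: -0.0002
finger_force: 0.3
```

```bash
python3 - <<'E'
from h import *
from station import env
p,s=ph(env);print(p,s["t"],s["wrist_force"])
for th in(.35,.3,.25,.2,.15,.1,.05,0):
    x,z=tip(th,118);print(th,"off",round(-(x-p[0]),1),round(-(z-p[2]),1))
E
```

```text
[-2.79043605e+01  4.34143584e-02  1.23655428e+02] 11.525 [ 0.14952913  0.70811947 -0.05259593]
0.35 off -0.4 -4.6
0.3 off 3.2 0.4
0.25 off 6.5 5.6
0.2 off 9.6 10.9
0.15 off 12.4 16.4
0.1 off 14.9 22.1
0.05 off 17.1 27.8
0 off 19.1 33.7
```

>>> {"op": "step_arm", "data": {"motion": [{"offset":[4,0,4],"dr":[0,0,0]},{"offset":[8,0,8],"dr":[0,0,0]},{"offset":[8,0,8],"dr":[0,0,0]}]}}

```text
t: 11.9
eef_pos: [0.4463, 0.028, 0.1155]
tool_rot: [[-0.997, 0.071, -0.001], [0.071, 0.997, 0.0], [0.001, 0.0, -1.0]]
wrist_force: [0.5, -0.6, 0.5]
grip_width: -0.0001
finger_force: 0.3
```

>>> {"op": "step_arm", "data": {"motion": [{"offset":[1,0,1.5],"dr":[0,0,0]},{"offset":[1.5,0,3],"dr":[0,0,0]},{"offset":[1.5,0,3],"dr":[0,0,0]}]}}

```text
t: 12.28
eef_pos: [0.4453, 0.028, 0.1127]
tool_rot: [[-0.997, 0.071, -0.0], [0.071, 0.997, 0.0], [0.0, 0.0, -1.0]]
wrist_force: [-0.5, 0.8, -0.0]
grip_width: -0.0
finger_force: 0.3
```

>>> {"op": "step_arm", "data": {"motion": [{"offset":[0.7,0,1.3],"dr":[0,0,0]},{"offset":[1.5,0,2.5],"dr":[0,0,0]},{"offset":[1.5,0,2.5],"dr":[0,0,0]}]}}

```text
t: 12.65
eef_pos: [0.4439, 0.0281, 0.1102]
tool_rot: [[-0.997, 0.071, 0.0], [0.071, 0.997, -0.0], [-0.0, -0.0, -1.0]]
wrist_force: [0.2, 0.7, 0.2]
grip_width: 0.0
finger_force: 0.2
```

>>> {"op": "step_arm", "data": {"motion": [{"offset":[0.7,0,1.3],"dr":[0,0,0]},{"offset":[1.3,0,2.5],"dr":[0,0,0]},{"offset":[1.3,0,2.5],"dr":[0,0,0]}]}}

```text
t: 13.02
eef_pos: [0.4425, 0.0282, 0.1077]
tool_rot: [[-0.997, 0.071, -0.0], [0.071, 0.997, 0.0], [0.0, 0.0, -1.0]]
wrist_force: [0.4, -0.5, 0.1]
grip_width: -0.0001
finger_force: 0.2
```

>>> {"op": "step_arm", "data": {"motion": [{"offset":[0.7,0,1.3],"dr":[0,0,0]},{"offset":[1.2,0,2.5],"dr":[0,0,0]},{"offset":[1.2,0,2.5],"dr":[0,0,0]}]}}

```text
t: 13.4
eef_pos: [0.4413, 0.0283, 0.1052]
tool_rot: [[-0.997, 0.071, -0.0], [0.071, 0.997, 0.0], [0.0, 0.0, -1.0]]
wrist_force: [-1.1, -0.3, 1.1]
grip_width: -0.0001
finger_force: 0.2
```

>>> {"op": "step_arm", "data": {"motion": [{"offset":[0.7,0,1],"dr":[0,0,0]},{"offset":[1.2,0,2],"dr":[0,0,0]},{"offset":[1.2,0,2],"dr":[0,0,0]}]}}

```text
t: 13.78
eef_pos: [0.4408, 0.0283, 0.1039]
tool_rot: [[-0.997, 0.071, 0.002], [0.071, 0.997, -0.0], [-0.002, -0.0, -1.0]]
wrist_force: [1.1, -0.0, 5.9]
grip_width: 0.0
finger_force: 3.2
```

Resistance has begun at 5.9 N, so I'll take fine steps from here.

>>> {"op": "step_arm", "data": {"motion": [{"offset":[0.2,0,0.5],"dr":[0,0,0]},{"offset":[0.3,0,1],"dr":[0,0,0]},{"offset":[0.3,0,1],"dr":[0,0,0]}]}}

```text
t: 14.15
eef_pos: [0.4405, 0.0284, 0.103]
tool_rot: [[-0.997, 0.071, 0.002], [0.071, 0.997, -0.0], [-0.002, -0.0, -1.0]]
wrist_force: [-2.0, 0.2, 8.8]
grip_width: -0.0002
finger_force: 4.2
```

>>> {"op": "step_arm", "data": {"motion": [{"offset":[0.2,0,0.5],"dr":[0,0,0]},{"offset":[0.3,0,1],"dr":[0,0,0]},{"offset":[0.3,0,1],"dr":[0,0,0]}]}}

```text
t: 14.52
eef_pos: [0.44, 0.0284, 0.1019]
tool_rot: [[-0.997, 0.071, 0.001], [0.071, 0.997, -0.0], [-0.001, -0.0, -1.0]]
wrist_force: [-0.5, 1.0, 6.7]
grip_width: 0.0
finger_force: 3.6
```

>>> {"op": "step_arm", "data": {"motion": [{"offset":[0.1,0,0.4],"dr":[0,0,0]},{"offset":[0.2,0,0.7],"dr":[0,0,0]},{"offset":[0.2,0,0.7],"dr":[0,0,0]}]}}

```text
t: 14.9
eef_pos: [0.4396, 0.0284, 0.101]
tool_rot: [[-0.997, 0.071, 0.001], [0.071, 0.997, -0.0], [-0.001, -0.0, -1.0]]
wrist_force: [-0.5, 0.6, 5.9]
grip_width: -0.0002
finger_force: 3.1
```

>>> {"op": "step_arm", "data": {"motion": [{"offset":[0.1,0,0.4],"dr":[0,0,0]},{"offset":[0.2,0,0.7],"dr":[0,0,0]},{"offset":[0.2,0,0.7],"dr":[0,0,0]}]}}

```text
t: 15.28
eef_pos: [0.4392, 0.0285, 0.1001]
tool_rot: [[-0.997, 0.071, 0.0], [0.071, 0.997, -0.0], [-0.0, -0.0, -1.0]]
wrist_force: [-0.8, 0.8, 4.5]
grip_width: -0.0001
finger_force: 2.2
```

>>> {"op": "step_arm", "data": {"motion": [{"offset":[0.1,0,0.4],"dr":[0,0,0]},{"offset":[0.2,0,0.7],"dr":[0,0,0]},{"offset":[0.2,0,0.7],"dr":[0,0,0]}]}}

```text
t: 15.65
eef_pos: [0.4388, 0.0285, 0.099]
tool_rot: [[-0.997, 0.071, -0.001], [0.071, 0.997, 0.0], [0.001, 0.0, -1.0]]
wrist_force: [-1.2, 1.4, 2.1]
grip_width: -0.0001
finger_force: 1.0
```

>>> {"op": "step_arm", "data": {"motion": [{"offset":[0.1,0,0.4],"dr":[0,0,0]},{"offset":[0.2,0,0.7],"dr":[0,0,0]},{"offset":[0.2,0,0.7],"dr":[0,0,0]}]}}

```text
t: 16.02
eef_pos: [0.4388, 0.0285, 0.0983]
tool_rot: [[-0.997, 0.071, -0.0], [0.071, 0.997, 0.0], [0.0, 0.0, -1.0]]
wrist_force: [-0.5, -0.0, -0.3]
grip_width: 0.0001
finger_force: 0.0
```

>>> {"op": "step_arm", "data": {"motion": [{"offset":[0,0,0.5],"dr":[0,0,0]},{"offset":[0,0,1],"dr":[0,0,0]},{"offset":[0,0,1],"dr":[0,0,0]}]}}

```text
t: 16.4
eef_pos: [0.4388, 0.0285, 0.0974]
tool_rot: [[-0.997, 0.071, -0.0], [0.071, 0.997, 0.0], [0.0, 0.0, -1.0]]
wrist_force: [-0.3, 0.2, 0.9]
grip_width: -0.0003
finger_force: 0.0
```

The lid has dropped away from the tip, so it has clicked. I'll retreat and look.

>>> {"op": "step_arm", "data": {"motion": [{"offset":[0,0,-10],"dr":[0,0,0]},{"offset":[0,0,-50],"dr":[0,0,0]},{"offset":[0,0,-100],"dr":[0,0,0]},{"offset":[0,0,-120],"dr":[0,0,0]},{"offset":[0,0,-120],"dr":[0,0,0]},{"offset":[0,0,-120],"dr":[0,0,0]},{"offset":[0,0,-120],"dr":[0,0,0]},{"offset":[0,0,-120],"dr":[0,0,0]}]}}

```text
t: 17.4
eef_pos: [0.4385, 0.0285, 0.2168]
tool_rot: [[-0.997, 0.071, -0.001], [0.071, 0.997, 0.0], [0.001, 0.0, -1.0]]
wrist_force: [-0.5, 0.3, 0.7]
grip_width: -0.0001
finger_force: 0.0
```

```bash
python3 - <<'E'
from h import *
from station import env
p,s=ph(env);print(p,s["t"],s["wrist_force"])
d=env.get_image("side");cv2.imwrite("pics/c6.png",cv2.resize(d["img"][110:260,260:410],None,fx=4,fy=4,interpolation=cv2.INTER_CUBIC))
E
```

```text
[-4.41883111e+01  8.96143571e-02  2.16810510e+02] 17.4 [-0.46682707  0.26516364  0.6922524 ]
```

View pics/c6.png

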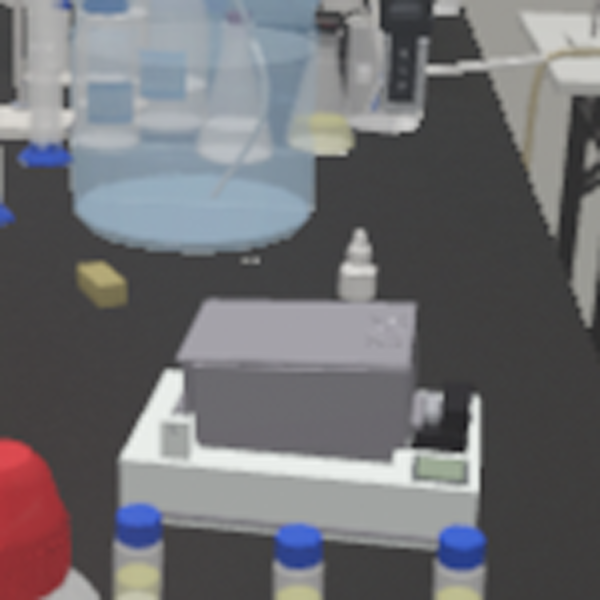

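The cover is held shut, with its lip at the catch nose at crop (425,405), and the robot is clear above it.

```bash
python3 -c "
from station import env
print(env.close_job())"
```

```text
the job is handed in; nothing more can be done
None
```

The leftmost vial is seated upright in the well, the cover clicked shut and stayed shut with the robot clear (highest force I read while pressing was about 9 N), and the job is handed in; its verdict was not returned.

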